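# Change the nozzle on the clay extruder

## Task

Fit the small square nozzle to the clay extruder: find it among the other nozzles in the wooden crate, lift it out, and set it snout up in the pocket of the extruder's head so that its flange lies fully down. Then turn the locking ring by its black knob clockwise as far as it goes, so that the nozzle is locked in, and let go; leave the other nozzles in the crate.

Things in the scene. Friction and masses are not known exactly. Their poses are not given: they have to be found in the camera images.
- square_nozzle: the wanted nozzle: flat oblong steel flange 40 x 74 mm (x, y), 8 mm thick, with a hollow snout upright on its middle, 42 mm tall (50 over all): a small SQUARE tube, 24 x 24 mm outside, 3 mm wall, sides parallel to the flange's. 0.14 to 0.28 kg. Stands on its flange; neighbours' middles 70 mm away or more. Origin: centre of the flange's underside, z up through the snout
- large_square_nozzle: same plain steel, same flange, snout a larger square tube, 36 x 36 mm, as tall. Stands upright; origin and axes as for square_nozzle.
- round_nozzle: same flange, snout a round tube 30 mm across, as tall. Stands upright; origin and axes as for square_nozzle.
- ribbon_nozzle: same flange, snout a flat slot-shaped tube, 14 x 44 mm (x, y), as tall. Stands upright; origin and axes as for square_nozzle.
- hex_nozzle: same flange, snout a six-sided tube 28 mm across flats, as tall. Stands upright; origin and axes as for square_nozzle.
- small_round_nozzle: same flange, snout a thin round tube 20 mm across; always lies tipped over in the crate's corner at +x, +y, flange on edge, about 43 mm tall. Origin: on the crate's floor, about under its middle
- modelling_tool: slim boxwood modelling tool, 182 mm long (its y), 16 mm wide, 9 mm thick; lies loose across the flanges, down the middle of the crate between the two rows of snouts. Origin: centre of its underside. It may slide off as the nozzle comes out; that does not matter
- slip_brush: slender brush, 212 mm long (its y), 11 mm thick, lying loose on the flanges between the row of snouts at the crate's -x side and the wall. Origin: middle of its underside. It may slide off too
- crate: open wooden crate, 202 x 298 mm outside (x, y), walls 10 thick, 58 tall, fixed. Origin: centre of its underside; inner floor 10 mm above it. Nozzles in two rows at x = -42.5 and +42.5 mm, y = -90, 0, +90 mm (10 mm more or less), in any order but the tipped one; long sides of upright flanges across the rows (along the crate's x) within 0.35 rad
- extruder: clay extruder, nose up in a wooden stand (base 150 x 190 mm) fixed to the bench. Origin: under the middle of its base, on the bench; z up. Its square steel head (122 mm) has its face 100 mm above the bench, with an oblong pocket in the middle for a nozzle's flange: 44 x 78 mm (x, y), 8 mm deep
- seat (a point): centre of the pocket's floor, 92 mm above the bench, where the underside of the nozzle's flange comes to rest; pocket's long side along y, z up. The nozzle goes in either way round (half a turn makes no difference), 2 mm clearance a side; the seated flange is flush with the head's face and the snout points up
- lock_ring (a joint): captive bayonet ring on the head (116 mm outside, 92 inside, 13.5 tall), angle in rad, growing CLOCKWISE from above. As found, 0 to 0.35: its two inward tabs, 60 mm apart, 2 mm above the face, stand beside the pocket's long sides. At the stop, 1.57, they lie over the flange's short ends: locked. A flange not fully down blocks them. Light friction, 1 to 2 N at the knob; stays where left
- ring_grip (a point): top of the round black upright knob (15 to 19 mm thick, 41 mm tall) on the ring's short lever, 87 mm from the ring's vertical axis (which passes through seat), 159 mm above the bench. Pinch it from above and lead it round. At joint 0 it stands at x, y = (-61.5, -61.5) mm in the extruder's frame; locked, at (-61.5, +61.5) mm

How it is judged:
By the outcome, as a careful person would: the job done as asked, in the order asked, and still so for the second after the job is handed in, with the robot touching nothing.
It also fails if it takes over 54 s, if anything falls off the work surface, if the arm or the gripper's body presses on something with over 40 N, if the wrist force passes 120 N, or if a joint passes its speed limit or range.

## Robot

A 6-joint arm with a two-finger parallel gripper is mounted at the origin on the work surface; the furniture and walls round the work are solid. World frame = base frame: x ahead of the robot, y to its left, z up, the work surface at z = 0. Lengths are in m, angles in degrees, forces in N, time in s.
With the tool pointing down it reaches from about 0.3 to 0.95 m from the base axis. Payload 3.1 kg.
Tool frame: the origin (TCP) lies midway between the tips of the shut fingers; the grasp point (between the pads) lies 19 mm behind it; z points along the fingers, y is the line along which they close (so a half turn about z gives the same grasp; the last joint's range is limited). The gripper opens to 85 mm and grips with 20 to 120 N. Pads are 22 mm wide; open, the fingers measure 114 mm over their backs; the gripper's body (76 mm by 85 mm) begins 54 mm behind the grasp point. The pads swing forward as they close: fully open they stand 13 mm farther back than shut.
Start: joints at [60.98, 17.653, 93.61, -0, 68.738, -3.994], TCP at [0.264, 0.566, 0.231] pointing down, gripper open.
Joint ranges: [-175.34, 175.34], [-45.06, 112.39], [2.9, 150.54], [-68.45, 248.45], [3.09, 151.38], [-168.51, 168.51]. Speed limits (degrees/s): [159.86, 159.86, 180, 180, 180, 180].

## Interface

Orientations are given as [roll, pitch, yaw] about the fixed x, y, z axes, in that order (R = Rz(yaw) Ry(pitch) Rx(roll)).
In Python, from plant import ctrl, camrig gives the robot as it stands (ctrl), with the cameras (camrig).
- The arm moves only by the tool nudge_tcp, called after "Call:" by a JSON object that holds its "fn" and its "kwargs", one argument or row to a line. Schema: {"type":"object","properties":{"segments":{"type":"array","items":{"type":"object","properties":{"finger_gap":{"type":"number"},"trans":{"type":"array","items":{"type":"number"},"minItems":3,"maxItems":3},"rz":{"type":"number"}},"additionalProperties":false,"required":["finger_gap"]},"minItems":1,"maxItems":10},"grip_n":{"type":"number"},"only":{"type":"string"},"quiet":{"type":"boolean"},"lines":{"type":"string"}},"required":["segments"],"additionalProperties":false}. segments is a list of rows, 1 to 10 of them, each an object with the fields finger_gap (the opening from 0.0 (shut) to 1.0 (fully open)), trans (a list: dx, dy, dz in normalised numbers (1 is 0.6 m)), rz (a turn about the tool's z in normalised numbers (1 is 120 degrees)); a field left out counts as zero (the opening has to be given); each row is the pose to reach, as a shift and turn from the pose commanded when the call began, along the tool's axes at that moment; what a row does not reach only later rows make up. A row lasts 1/12 s, in which the tool goes at most 0.0417 m and 7.16 degrees, less where a joint would pass 70% of its speed; a pose out of reach is approached as far as the arm can. The fingers move at their own pace and stop on an object; grip_n is the grip in N (left out, the last holds). Time passes only in rows, so rows that do not move let the fingers close. The tool returns the time, the measured TCP pose, the force, the opening and the grip force at its end. only (a regular expression) keeps the lines of the reply that match it, lines (a string "A,B") keeps lines A to B, and quiet returns only ok. A shift or turn number past 1, either way, is cut back to 1. Input that does not fit is refused with a message, and nothing moves.
- ctrl.state(): the state, without advancing time (a new reading comes with each control period).
- camrig.camera(name): name is "side" or "top" or "wrist"; returns the picture (420x560x3 uint8, blue, green, red); there is no depth.
- camrig.calibration(name): a dict with "fx", "fy", "cx", "cy" (pixels), "k1" (the pictures are not rectified: a ray, as slopes to the right and down, at radius r is drawn at 1 + k1 r^2 times it, then the intrinsics apply), "extrinsics" (4x4, takes a point from camera to world coordinates). Camera axes: x right, y up, looking along -z (the intrinsics and any distortion apply to the point x, -y, -z); pixel columns grow to the right and rows downward; lengths in m; the calibration is good to about 2 mm. A picture is of the moment at which its call begins: read the wrist's pose just before it. calibration takes no time and is no camera call; for the wrist camera it gives the pose at the moment of the call.
- ctrl.job_done(): hands the job in; it is judged then, once.
The state is a dict: "time": time; "joint_positions": joint angles; "dq": joint speeds; "tau": joint torques, N m; "position": TCP position; "tool_rot": TCP orientation; "wrist_force": force on the tool from outside, world axes, zero at the start; "ft_torque": the same for the moment, N m; "finger_gap": opening from 0.0 (shut) to 1.0 (fully open); "gripper_force": force on a finger pad.
Only numpy, scipy, OpenCV 4.12 (cv2) and the standard library are available. Lean on these libraries where they do the work, as an engineer would, in place of code of your own. Each camera call takes 0.05 s, during which the arm holds its last target. There are 200 camera calls.

## Working session

There is one attempt and no reset: what is moved stays moved. The work goes in short steps, Python scripts to look and compute and a tool call to move; the robot and the scene stay as the last step left them, time stands still between calls to the robot, and variables do not carry over. Pictures are saved under pics/ and viewed, at most 10 in all, crops included, and the job is handed in when it is done.

```bash
ls; mkdir -p pics
```

Run:
```python
from plant import ctrl, camrig
import cv2,numpy as np
print({k:np.round(v,3).tolist() for k,v in ctrl.state().items()})
for n in("top","side","wrist"):
    c=camrig.calibration(n);print(n,{k:np.round(v,4).tolist() for k,v in c.items()})
    cv2.imwrite(f"pics/{n}0.png",camrig.camera(n))
```

```text
pics
plant.py
{'time': 0.0, 'joint_positions': [60.981, 17.706, 93.691, -0.001, 68.738, -3.994], 'dq': [0.053, -0.07, 0.091, -0.061, 0.043, 0.067], 'tau': [-0.0, -41.524, -27.666, 0.0, 0.01, -0.0], 'position': [0.264, 0.566, 0.23], 'tool_rot': [-179.865, -0.008, 154.975], 'wrist_force': [0.11, 0.153, -0.901], 'ft_torque': [0.042, -0.044, -0.0], 'gripper_force': 0.0, 'finger_gap': 1.0}
top {'fx': 418.3423, 'fy': 418.3423, 'cx': 278.7714, 'cy': 201.5816, 'k1': -0.012, 'extrinsics': [[0.0128, 0.9965, -0.0824, 0.4393], [-0.9997, 0.0146, 0.0215, 0.0154], [0.0226, 0.0821, 0.9964, 1.1201], [0.0, 0.0, 0.0, 1.0]]}
side {'fx': 443.0628, 'fy': 443.0628, 'cx': 280.8721, 'cy': 218.8136, 'k1': -0.0969, 'extrinsics': [[0.9864, 0.0843, -0.141, 0.3765], [-0.1642, 0.5308, -0.8315, -0.9976], [0.0048, 0.8433, 0.5374, 0.7669], [0.0, 0.0, 0.0, 1.0]]}
wrist {'fx': 366.9902, 'fy': 366.9902, 'cx': 282.4427, 'cy': 208.3596, 'k1': -0.0781, 'extrinsics': [[0.4229, -0.8629, -0.2768, 0.1916], [0.9062, 0.4018, 0.1322, 0.6004], [-0.0029, -0.3067, 0.9518, 0.3713], [0.0, 0.0, 0.0, 1.0]]}
```

View pics/top0.png

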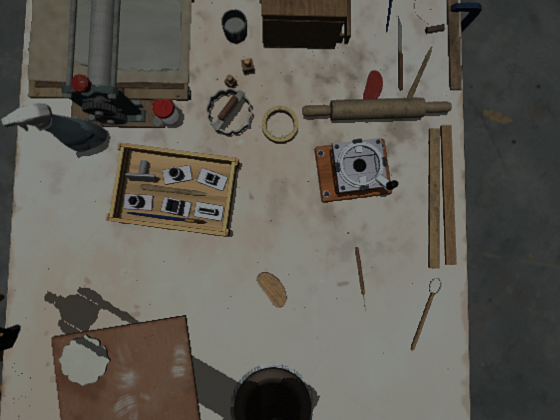

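View pics/wrist0.png

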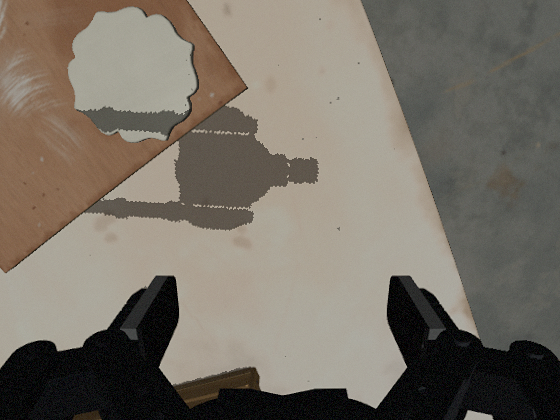

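The top view shows the crate around (175,190), the extruder around (360,166) and its black knob near (394,184). The wrist camera sees only bench. I'll enlarge both areas and compute rough positions.

Create h.py:
```python
import numpy as np,cv2
from plant import ctrl, camrig
from scipy.spatial.transform import Rotation as R
def cam(n):
    c=camrig.calibration(n); return c
def ray(c,u,v):
    K=np.array([[c['fx'],0,c['cx']],[0,c['fy'],c['cy']],[0,0,1.]])
    p=cv2.undistortPoints(np.array([[[u,v]]],float),K,np.array([c['k1'],0,0,0.]))[0,0]
    E=np.array(c['extrinsics']); return E[:3,3],E[:3,:3]@np.array([p[0],-p[1],-1])
def onz(c,u,v,z):
    o,d=ray(c,u,v); return o+d*(z-o[2])/d[2]
def tool(dw):  # world shift -> tool axes
    s=ctrl.state(); return R.from_euler('xyz',s['tool_rot'],degrees=True).inv().apply(dw)
```

Run:
```python
from h import *
im=cv2.imread('pics/top0.png')
a=cv2.resize(im[138:240,100:245],None,fx=5.4,fy=5.4,interpolation=cv2.INTER_CUBIC)
b=cv2.resize(im[130:210,310:405],None,fx=6,fy=6,interpolation=cv2.INTER_CUBIC)
cv2.imwrite('pics/a.png',a);cv2.imwrite('pics/b.png',b)
c=cam('top')
for u,v,z in((121,145,.058),(240,158,.058),(231,235,.058),(109,220,.058),(394,184,.159),(360,166,.1)):print(u,v,onz(c,u,v,z).round(4))
```

```text
121 145 [0.6665 0.3983 0.058 ]
240 158 [0.6378 0.0934 0.058 ]
231 235 [0.4406 0.1121 0.058 ]
109 220 [0.4742 0.4199 0.058 ]
394 184 [ 0.5638 -0.2734  0.159 ]
360 166 [ 0.615  -0.2067  0.1   ]
```

View pics/a.png

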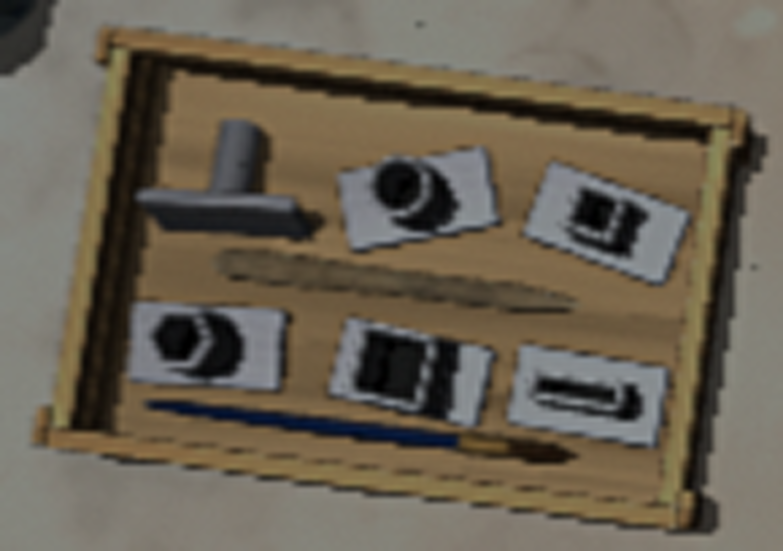

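View pics/b.png

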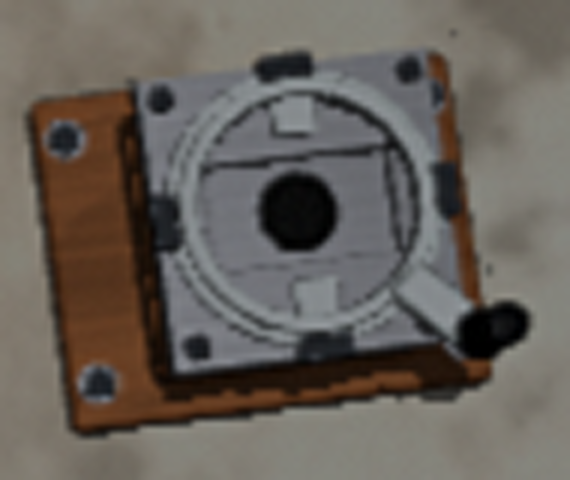

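The crate crop shows the small square nozzle at the top right, with its middle near crop (605,222), i.e. about (212,179) in the full picture; the large square is at the bottom middle. In the extruder crop the pocket's hole is at (298,211), the tabs are above and below it beside the long sides, and the knob top is at (508,322).

Run:
```python
from h import *
c=cam('top')
A=lambda u,v,z:onz(c,100+u/5.4-.4,138+v/5.4-.4,z)
B=lambda u,v,z:onz(c,310+u/6-.4,130+v/6-.4,z)
q=[A(*p,.018) for p in((555,160),(690,205),(665,283),(525,235))]
n=np.mean(q,0);d=(q[0]-q[1])+(q[3]-q[2]);fy=np.degrees(np.arctan2(-d[0],d[1]))
print('nozzle',n.round(4),fy)
print('seat via hole',B(298,211,.092).round(4),'knob',B(508,322,.159).round(4))
h=[B(*p,.1) for p in((137,85),(430,50),(487,345),(170,373))]
print('head',np.mean(h,0).round(4),[x.round(3) for x in h])
s=ctrl.state();print(s['position'],s['tool_rot'],'shift tool',tool(np.r_[n[:2]-s['position'][:2]+[0,0],.2-s['position'][2]]).round(4))
```

```text
nozzle [0.5892 0.1684 0.018 ] -17.910732921759184
seat via hole [ 0.6194 -0.2066  0.092 ] knob [ 0.5655 -0.274   0.159 ]
head [ 0.6175 -0.2083  0.1   ] [array([ 0.67 , -0.138,  0.1  ]), array([ 0.687, -0.26 ,  0.1  ]), array([ 0.564, -0.283,  0.1  ]), array([ 0.55 , -0.152,  0.1  ])]
[0.2640796  0.56573165 0.23026636] [-1.79892022e+02 -8.06899730e-03  1.54974555e+02] shift tool [-0.4627 -0.2225  0.0306]
```

The rows are not in the units I measure in: shifts go in shares of 0.6 m and turns go in shares of 120 degrees. I convert before sending: -0.37 m / 0.6 = -0.6167, -0.335 m / 0.6 = -0.5583, -7 degrees / 120 = -0.0583.

Call:
{"fn": "nudge_tcp", "kwargs": {
  "segments": [
    {"finger_gap":1,"trans":[-0.0667,-0.0333,0.005],"rz":-0.0083},
    {"finger_gap":1,"trans":[-0.1333,-0.0667,0.01],"rz":-0.0167},
    {"finger_gap":1,"trans":[-0.2,-0.1,0.015],"rz":-0.025},
    {"finger_gap":1,"trans":[-0.2667,-0.1333,0.02],"rz":-0.0333},
    {"finger_gap":1,"trans":[-0.3167,-0.15,0.025],"rz":-0.0417},
    {"finger_gap":1,"trans":[-0.3833,-0.1833,0.03],"rz":-0.05},
    {"finger_gap":1,"trans":[-0.45,-0.2167,0.0333],"rz":-0.0583},
    {"finger_gap":1,"trans":[-0.5,-0.2417,0.0333],"rz":-0.0583},
    {"finger_gap":1,"trans":[-0.5583,-0.2667,0.0333],"rz":-0.0583},
    {"finger_gap":1,"trans":[-0.6167,-0.2967,0.0333],"rz":-0.0583}
  ]
}}

```text
time: 0.98
position: [0.5253, 0.2468, 0.211]
tool_rot: [180.0, -0.0, 162.0]
wrist_force: [0.8, 0.7, 0.5]
finger_gap: 0.999
gripper_force: 0.0
```

Call:
{"fn": "nudge_tcp", "kwargs": {
  "segments": [
    {"finger_gap":0.6,"trans":[-0.0667,0.0133,0]},
    {"finger_gap":0.6,"trans":[-0.1333,-0.0567,0]},
    {"finger_gap":0.6,"trans":[-0.1417,-0.0567,0]},
    {"finger_gap":0.6,"trans":[-0.1417,-0.0567,0]},
    {"finger_gap":0.6,"trans":[-0.1417,-0.0567,0]}
  ]
}}

```text
time: 1.4
position: [0.5949, 0.1888, 0.2106]
tool_rot: [-180.0, -0.1, 161.8]
wrist_force: [-1.1, 0.1, 0.2]
finger_gap: 0.598
gripper_force: 0.0
```

Run:
```python
from h import *
cv2.imwrite('pics/w1.png',camrig.camera('wrist'));print(cam('wrist')['extrinsics'])
```

```text
[[ 3.10458793e-01 -9.05302396e-01 -2.89901553e-01  5.18341329e-01]
 [ 9.50586469e-01  2.95399915e-01  9.55209698e-02  2.15330474e-01]
 [-8.38468798e-04 -3.05231818e-01  9.52277708e-01  3.51986893e-01]
 [ 0.00000000e+00  0.00000000e+00  0.00000000e+00  1.00000000e+00]]
```

View pics/w1.png

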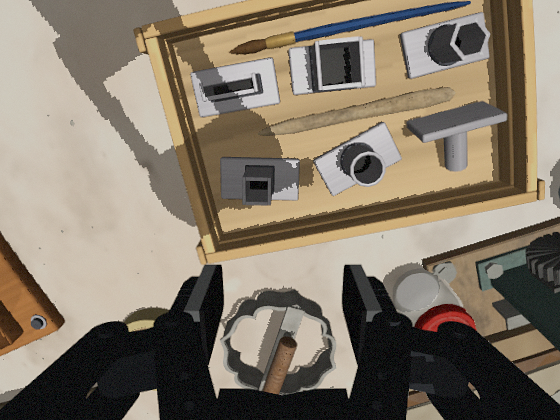

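The wrist picture shows the wanted nozzle at about (259,182), flange corners near (222,157)–(299,200), snout mouth near (258,188). I'll enlarge it to read the edges exactly.

Run:
```python
from h import *
im=cv2.imread('pics/w1.png')
a=cv2.resize(im[145:215,210:310],None,fx=8,fy=8,interpolation=cv2.INTER_CUBIC)
a=np.clip(a.astype(float)*1.6,0,255).astype(np.uint8)
cv2.imwrite('pics/w1c.png',a)
```

```text
(no output)
```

View pics/w1c.png

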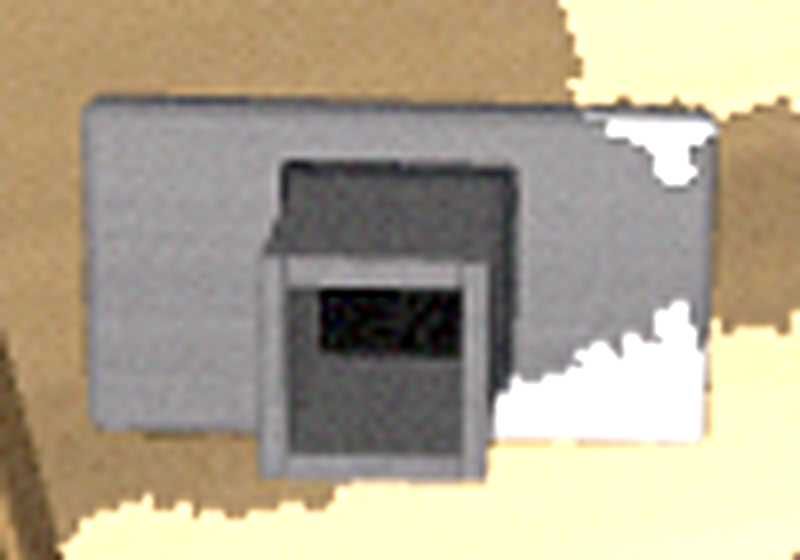

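Snout's top rim corners in the crop: (262,256), (488,262), (486,478), (262,474). Flange top corners: (90,103), (713,117), (703,442), (97,430).

Run:
```python
from h import *
c=cam('wrist')
P=lambda L,z:np.array([onz(c,210+(u+.5)/8-.5,145+(v+.5)/8-.5,z) for u,v in L])
for L,z in(([(262,256),(488,262),(486,478),(262,474)],.06),([(90,103),(713,117),(703,442),(97,430)],.018)):
    q=P(L,z);d=(q[0]-q[1])+(q[3]-q[2]);print(q.mean(0).round(4),'yaw',np.degrees(np.arctan2(-d[0],d[1])),'len',np.linalg.norm(d)/2,np.linalg.norm(q[0]-q[3]))
    m=q.mean(0)
    s=ctrl.state();print(s['tool_rot'],tool(np.r_[m[:2],.025]-s['position']).round(4))
```

```text
[0.586  0.1704 0.06  ] yaw 160.58332610807628 len 0.02317358436135832 0.023221517092989977
[-1.79996097e+02 -9.56133560e-02  1.61908010e+02] [ 0.0014 -0.021   0.1857]
[0.5861 0.1705 0.018 ] yaw 160.6387438653658 len 0.07173093797760458 0.03910730008618349
[-1.79996097e+02 -9.56133560e-02  1.61908010e+02] [ 0.0014 -0.0208  0.1857]
```

Converted, 0.187 m / 0.6 = 0.3117, 0.0005 m / 0.6 = 0.0008, 1.3 degrees / 120 = 0.0108.

Call:
{"fn": "nudge_tcp", "kwargs": {
  "segments": [
    {"finger_gap":0.48,"trans":[0.0008,-0.035,0.05],"rz":0.0108},
    {"finger_gap":0.48,"trans":[0.0008,-0.035,0.1167],"rz":0.0108},
    {"finger_gap":0.48,"trans":[0.0008,-0.035,0.1833],"rz":0.0108},
    {"finger_gap":0.48,"trans":[0.0008,-0.035,0.2333],"rz":0.0108},
    {"finger_gap":0.48,"trans":[0.0008,-0.035,0.275],"rz":0.0108},
    {"finger_gap":0.48,"trans":[0.0008,-0.035,0.3],"rz":0.0108},
    {"finger_gap":0.48,"trans":[0.0008,-0.035,0.3117],"rz":0.0108},
    {"finger_gap":0.48,"trans":[0.0008,-0.035,0.3117],"rz":0.0108},
    {"finger_gap":0.48,"trans":[0.0008,-0.035,0.3117],"rz":0.0108}
  ]
}}

```text
time: 2.2
position: [0.5877, 0.1711, 0.0248]
tool_rot: [180.0, 0.0, 160.8]
wrist_force: [0.6, 0.1, 0.8]
finger_gap: 0.478
gripper_force: 0.0
```

Call:
{"fn": "nudge_tcp", "kwargs": {
  "segments": [
    {"finger_gap":0.2},
    {"finger_gap":0.2},
    {"finger_gap":0.2},
    {"finger_gap":0.2},
    {"finger_gap":0.2},
    {"finger_gap":0.2}
  ],
  "grip_n": 50
}}

```text
time: 2.7
position: [0.5894, 0.1706, 0.0264]
tool_rot: [179.9, 0.2, 160.7]
wrist_force: [-0.4, 1.1, 6.8]
finger_gap: 0.273
gripper_force: 50.7
```

Run:
```python
from h import *
cv2.imwrite('pics/w2.png',camrig.camera('wrist'))
```

```text
(no output)
```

View pics/w2.png

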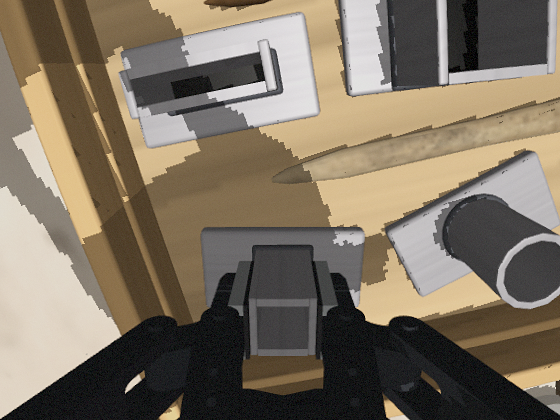

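The nozzle is held squarely by the snout in the wrist picture: rim corners near (250,298)–(317,357), flange's far edge at row 228. Now lift straight out.

Converted, -0.225 m / 0.6 = -0.375, -0.22 m / 0.6 = -0.3667.

Call:
{"fn": "nudge_tcp", "kwargs": {
  "segments": [
    {"finger_gap":0.2,"trans":[0,0,-0.025]},
    {"finger_gap":0.2,"trans":[0,0,-0.0667]},
    {"finger_gap":0.2,"trans":[0,0,-0.1333]},
    {"finger_gap":0.2,"trans":[0,0,-0.2]},
    {"finger_gap":0.2,"trans":[0,0,-0.2667]},
    {"finger_gap":0.2,"trans":[0,0,-0.3333]},
    {"finger_gap":0.2,"trans":[0,0,-0.3667]},
    {"finger_gap":0.2,"trans":[0,0,-0.375]},
    {"finger_gap":0.2,"trans":[0,0,-0.375]}
  ]
}}

```text
time: 3.5
position: [0.5885, 0.1701, 0.251]
tool_rot: [179.9, 0.2, 160.7]
wrist_force: [-0.5, -0.1, -3.7]
finger_gap: 0.278
gripper_force: 49.8
```

Run:
```python
from h import *
s=ctrl.state();print(tool(np.r_[.69,-.207,.25]-s['position']).round(4))
```

```text
[-0.2207 -0.3223  0.001 ]
```

Converted, -0.322 m / 0.6 = -0.5367, -0.29 m / 0.6 = -0.4833, -27 degrees / 120 = -0.225.

Call:
{"fn": "nudge_tcp", "kwargs": {
  "segments": [
    {"finger_gap":0.2,"trans":[-0.0367,-0.0533,0],"rz":-0.025},
    {"finger_gap":0.2,"trans":[-0.0733,-0.1067,0],"rz":-0.05},
    {"finger_gap":0.2,"trans":[-0.11,-0.16,0],"rz":-0.075},
    {"finger_gap":0.2,"trans":[-0.1467,-0.2133,0],"rz":-0.1},
    {"finger_gap":0.2,"trans":[-0.1833,-0.2667,0],"rz":-0.125},
    {"finger_gap":0.2,"trans":[-0.22,-0.32,0],"rz":-0.15},
    {"finger_gap":0.2,"trans":[-0.2567,-0.3733,0],"rz":-0.175},
    {"finger_gap":0.2,"trans":[-0.2933,-0.4267,0],"rz":-0.2},
    {"finger_gap":0.2,"trans":[-0.33,-0.4833,0],"rz":-0.225},
    {"finger_gap":0.2,"trans":[-0.3667,-0.5367,0],"rz":-0.225}
  ]
}}

```text
time: 4.33
position: [0.6865, -0.208, 0.2439]
tool_rot: [179.8, -0.4, -172.2]
wrist_force: [-0.2, 1.0, -3.1]
finger_gap: 0.271
gripper_force: 49.9
```

Call:
{"fn": "nudge_tcp", "kwargs": {
  "segments": [
    {"finger_gap":0.2},
    {"finger_gap":0.2},
    {"finger_gap":0.2}
  ]
}}

```text
time: 4.58
position: [0.6867, -0.2061, 0.2448]
tool_rot: [179.8, -0.3, -172.4]
wrist_force: [0.3, 1.3, -2.5]
finger_gap: 0.273
gripper_force: 50.3
```

Run:
```python
from h import *
cv2.imwrite('pics/w3.png',camrig.camera('wrist'))
```

```text
(no output)
```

View pics/w3.png

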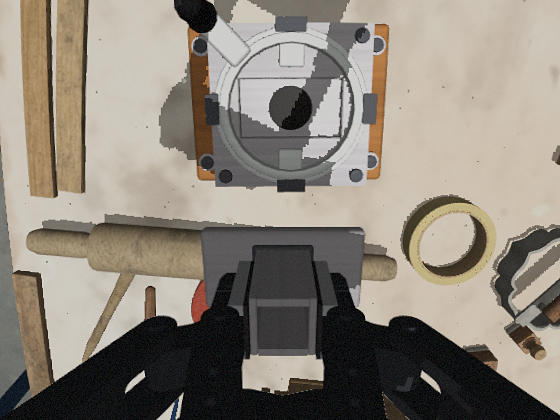

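The extruder's pocket is in view at about (240,78)–(342,137), the hole at (290,107), knob top near (195,12); the held nozzle's flange edge runs from (203,229) to (364,228). I'll enlarge both in one picture.

Run:
```python
from h import *
im=np.clip(cv2.imread('pics/w3.png').astype(float)*1.3,0,255).astype(np.uint8)
a=cv2.resize(im[65:150,225:355],None,fx=4.2,fy=4.2,interpolation=cv2.INTER_CUBIC)
b=cv2.resize(im[222:300,195:375],None,fx=3,fy=3,interpolation=cv2.INTER_CUBIC)
o=np.zeros((a.shape[0]+b.shape[0],546,3),np.uint8);o[:a.shape[0],:a.shape[1]]=a;o[a.shape[0]:,:540]=b
print(a.shape);cv2.imwrite('pics/w3c.png',o)
```

```text
(357, 546, 3)
```

View pics/w3c.png

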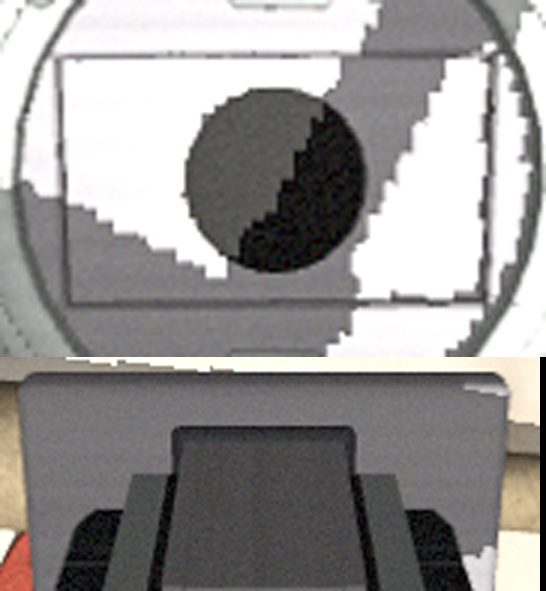

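Pocket corners in the crop: (57,57), (495,52), (487,301), (68,303); hole centre (276,180). Held flange's top-face far edge runs from (25,380) to (506,380).

Run:
```python
from h import *
c=cam('wrist');s=ctrl.state();p=s['position'];print(p.round(4),s['tool_rot'].round(2) if hasattr(s['tool_rot'],'round') else s['tool_rot'],c['extrinsics'][0][3],c['extrinsics'][1][3],c['extrinsics'][2][3])
P=lambda u,v,z:onz(c,225+(u+.5)/4.2-.5,65+(v+.5)/4.2-.5,z)
for z in(.1,.092):
    q=np.array([P(u,v,z) for u,v in((57,57),(495,52),(487,301),(68,303))])
    d=(q[0]-q[1])+(q[3]-q[2]);print('pocket',q.mean(0).round(4),'yaw',np.degrees(np.arctan2(-d[0],d[1]))%180,'len',np.linalg.norm(d)/2,np.linalg.norm(q[0]-q[3]))
print('hole',P(276.5,179.5,.092).round(4))
# flange top plane height rel TCP: -.0084
for dz in(-.0084,-.012):
    F=[tool(onz(c,195+(u+.5)/3-.5,222+(v-357+.5)/3-.5,p[2]+dz)-p).round(4) for u,v in((25,380),(506,380))]
    print('flange edge tool',F)
```

```text
[ 0.6871 -0.2053  0.2457] [ 179.8    -0.29 -172.32] 0.6085877641372427 -0.215009381089005 0.3872876475216424
pocket [ 0.6181 -0.2067  0.1   ] yaw 8.184168920367654 len 0.0776352727647548 0.04351331269204084
pocket [ 0.6183 -0.2065  0.092 ] yaw 8.184168920367654 len 0.07979715541956421 0.04472501289752951
hole [ 0.6183 -0.2066  0.092 ]
flange edge tool [array([ 0.022 , -0.0335,  0.0084]), array([0.0219, 0.0367, 0.0086])]
flange edge tool [array([ 0.0206, -0.0344,  0.012 ]), array([0.0205, 0.0376, 0.0122])]
```

Run:
```python
from h import *
im=cv2.imread('pics/w3.png').astype(float).mean(2)
pr=im[222:366,270:296].mean(1).round().astype(int);print('col',list(zip(range(222,366),pr)))
row=im[300:302,240:330].mean(0).round().astype(int);print('row',list(zip(range(240,330),row)))
# commanded pose by accumulation
x=np.array([.264,.566,.231]);yaw=154.98
for d,t in(((-.37,-.178,.02),-7),((-.085,-.034,0),0),((.0005,-.021,.187),1.3),((0,0,-.225),0),((-.22,-.322,0),-27)):
    x=x+R.from_euler('xyz',[180,0,yaw],degrees=True).apply(d);yaw-=t;print(x.round(4),yaw)
S=[ctrl.state()['position'] for _ in range(3)];print(S)
```

```text
col [(222, np.int64(196)), (223, np.int64(196)), (224, np.int64(197)), (225, np.int64(200)), (226, np.int64(189)), (227, np.int64(42)), (228, np.int64(54)), (229, np.int64(60)), (230, np.int64(63)), (231, np.int64(74)), (232, np.int64(82)), (233, np.int64(85)), (234, np.int64(87)), (235, np.int64(90)), (236, np.int64(91)), (237, np.int64(91)), (238, np.int64(92)), (239, np.int64(92)), (240, np.int64(92)), (241, np.int64(94)), (242, np.int64(93)), (243, np.int64(94)), (244, np.int64(91)), (245, np.int64(24)), (246, np.int64(33)), (247, np.int64(38)), (248, np.int64(43)), (249, np.int64(46)), (250, np.int64(53)), (251, np.int64(57)), (252, np.int64(56)), (253, np.int64(57)), (254, np.int64(56)), (255, np.int64(57)), (256, np.int64(56)), (257, np.int64(57)), (258, np.int64(56)), (259, np.int64(58)), (260, np.int64(56)), (261, np.int64(56)), (262, np.int64(56)), (263, np.int64(57)), (264, np.int64(57)), (265, np.int64(57)), (266, np.int64(57)), (267, np.int64(57)), (268, np.int64(57)), (269, np.int64(56)), (270, np.int64(55)), (271, np.int64(56)), (272, np.int64(56)), (273, np.int64(56))
[... 3468 characters left out ...]
.int64(89)), (313, np.int64(90)), (314, np.int64(91)), (315, np.int64(92)), (316, np.int64(81)), (317, np.int64(27)), (318, np.int64(5)), (319, np.int64(8)), (320, np.int64(7)), (321, np.int64(13)), (322, np.int64(45)), (323, np.int64(60)), (324, np.int64(59)), (325, np.int64(60)), (326, np.int64(59)), (327, np.int64(62)), (328, np.int64(63)), (329, np.int64(58))]
[0.524  0.2482 0.211 ] 161.98
[0.5943 0.1896 0.211 ] 161.98
[0.5873 0.1698 0.024 ] 160.67999999999998
[0.5873 0.1698 0.249 ] 160.67999999999998
[ 0.6884 -0.2069  0.249 ] 187.67999999999998
[array([ 0.68707705, -0.20531256,  0.24574923]), array([ 0.68707705, -0.20531256,  0.24574923]), array([ 0.68707705, -0.20531256,  0.24574923])]
```

Run:
```python
from h import *
c=cam('wrist');p=ctrl.state()['position']
T=lambda u,v,dz:tool(onz(c,u-.0,v-.0,p[2]+dz)-p)*1000
for dz in(.0336,.031,.028):
    a=T(248.5,299,dz);b=T(316.8,299,dz);f=T(282.5,298.5,dz);n=T(282.5,355.3,dz)
    print('rim',dz,'w',b[1]-a[1],'yc',(a[1]+b[1])/2,'xlen',f[0]-n[0],'xc',(f[0]+n[0])/2)
for dz in(-.0084,-.011,-.014):
    print('base',dz,'xc',T(282.5,244.5,dz)[0]-12,'flange outer xc (mid side)',T(282.5,226.5,dz-.002)[0]-20,'w',T(364.2,240,dz)[1]-T(202,240,dz)[1],'yc',(T(364.2,240,dz)[1]+T(202,240,dz)[1])/2)
```

```text
rim 0.0336 w 22.99354296660595 yc 1.3733403811877647 xlen 23.46735220138106 xc 1.5723480274706771
rim 0.031 w 23.547407019285096 yc 1.3735995409756017 xlen 24.032629280028107 xc -0.31162761546324624
rim 0.028 w 24.1864809262225 yc 1.3738985715000371 xlen 24.684872063082125 xc -2.4854456650023105
base -0.0084 xc 2.8158035648491158 flange outer xc (mid side) 2.5572942496353015 w 71.78495248103206 yc 1.589266432117281
base -0.011 xc 1.6892052510280031 flange outer xc (mid side) 1.5779995088639112 w 73.0297360012647 yc 1.5931972526768128
base -0.014 xc 0.38928411969587984 flange outer xc (mid side) 0.44804403874297094 w 74.46602467845622 yc 1.5977328148608976
```

Add to h.py:
```python
def to_seat(ox=.0013,oy=.0012):
    s=ctrl.state();r=R.from_euler('xyz',s['tool_rot'],degrees=True)
    t=np.array([.6183,-.2067,0])-r.apply([ox,oy,0]);d=t-s['position'];d[2]=0
    print(np.round(s['position'],4),np.round(s['tool_rot'],2),'tool shift',tool(d).round(4),'F',np.round(s['wrist_force'],1))
```

```bash
python3 -c "from h import *;to_seat()"
```

```text
[ 0.6871 -0.2053  0.2457] [ 179.8    -0.29 -172.32] tool shift [0.067  0.0066 0.0004] F [ 0.3  0.5 -2.9]
```

Call:
{"fn": "nudge_tcp", "kwargs": {
  "segments": [
    {"finger_gap":0.2,"trans":[0.0333,0,0],"rz":-0.0042},
    {"finger_gap":0.2,"trans":[0.075,0,0],"rz":-0.0042},
    {"finger_gap":0.2,"trans":[0.1117,-0.0017,0],"rz":-0.0042},
    {"finger_gap":0.2,"trans":[0.1117,-0.0017,0.05],"rz":-0.0042},
    {"finger_gap":0.2,"trans":[0.1117,-0.0017,0.1],"rz":-0.0042},
    {"finger_gap":0.2,"trans":[0.1117,-0.0017,0.1333],"rz":-0.0042},
    {"finger_gap":0.2,"trans":[0.1117,-0.0017,0.1333],"rz":-0.0042},
    {"finger_gap":0.2,"trans":[0.1117,-0.0017,0.1333],"rz":-0.0042},
    {"finger_gap":0.2,"trans":[0.1117,-0.0017,0.1333],"rz":-0.0042},
    {"finger_gap":0.2,"trans":[0.1117,-0.0017,0.1333],"rz":-0.0042}
  ]
}}

```text
time: 5.47
position: [0.6243, -0.2165, 0.1717]
tool_rot: [-179.9, 0.2, -171.8]
wrist_force: [-0.0, 0.7, -2.8]
finger_gap: 0.277
gripper_force: 50.3
```

```bash
python3 -c "from h import *;to_seat()"
```

```text
[ 0.6243 -0.2165  0.1717] [-179.87    0.21 -171.77] tool shift [ 0.0032  0.0094 -0.    ] F [-0.   0.7 -2.8]
```

Call:
{"fn": "nudge_tcp", "kwargs": {
  "segments": [
    {"finger_gap":0.2},
    {"finger_gap":0.2}
  ]
}}

```text
time: 5.63
position: [0.6236, -0.2168, 0.1712]
tool_rot: [-179.9, 0.2, -171.8]
wrist_force: [0.6, -0.6, -2.6]
finger_gap: 0.277
gripper_force: 50.3
```

```bash
python3 -c "from h import *;to_seat()"
```

```text
[ 0.6236 -0.2168  0.1712] [-1.7991e+02  1.6000e-01 -1.7182e+02] tool shift [ 0.0025  0.0096 -0.    ] F [ 0.6 -0.6 -2.6]
```

Run:
```python
from h import *
S=[]
for i in range(16):
    im=camrig.camera('wrist');s=ctrl.state();S.append(np.r_[s['position']*1000,s['tool_rot'][2],s['joint_positions']])
S=np.array(S);print(S[:,:3].round(1).tolist());print(S.mean(0).round(2));cv2.imwrite('pics/w4.png',im)
```

```text
[[623.3, -216.8, 170.8], [623.1, -216.8, 170.4], [622.9, -216.7, 170.0], [622.7, -216.7, 169.8], [622.6, -216.7, 169.6], [622.5, -216.6, 169.4], [622.4, -216.6, 169.3], [622.4, -216.6, 169.2], [622.4, -216.6, 169.2], [622.4, -216.6, 169.1], [622.4, -216.6, 169.2], [622.5, -216.5, 169.2], [622.4, -216.6, 169.2], [622.5, -216.5, 169.2], [622.5, -216.5, 169.2], [622.5, -216.6, 169.2]]
[ 622.59 -216.63  169.5  -171.83  -22.97   24.72   91.49   -0.     63.77
 -121.14]
```

```bash
python3 -c "from h import *;to_seat()"
```

```text
[ 0.6225 -0.2166  0.1692] [ 180.     -0.   -171.83] tool shift [0.0014 0.0091 0.    ] F [-0.   0.2 -2.3]
```

Converted, 0.042 m / 0.6 = 0.07, 0.036 m / 0.6 = 0.06.

Call:
{"fn": "nudge_tcp", "kwargs": {
  "segments": [
    {"finger_gap":0.2,"trans":[0.0023,0.015,0]},
    {"finger_gap":0.2,"trans":[0.0023,0.015,0.0333]},
    {"finger_gap":0.2,"trans":[0.0023,0.015,0.06]},
    {"finger_gap":0.2,"trans":[0.0023,0.015,0.07]},
    {"finger_gap":0.2,"trans":[0.0023,0.015,0.07]},
    {"finger_gap":0.2,"trans":[0.0023,0.015,0.07]},
    {"finger_gap":0.2,"trans":[0.0023,0.015,0.07]},
    {"finger_gap":0.2,"trans":[0.0023,0.015,0.07]},
    {"finger_gap":0.2,"trans":[0.0023,0.015,0.07]},
    {"finger_gap":0.2,"trans":[0.0023,0.015,0.07]}
  ]
}}

```text
time: 7.27
position: [0.6204, -0.2081, 0.1282]
tool_rot: [-180.0, 0.1, -171.8]
wrist_force: [-0.6, -1.2, -1.9]
finger_gap: 0.277
gripper_force: 50.4
```

```bash
python3 -c "from h import *;to_seat();cv2.imwrite('pics/w5.png',camrig.camera('wrist'))"
```

```text
[ 0.6204 -0.2081  0.1282] [-1.7995e+02  8.0000e-02 -1.7183e+02] tool shift [ 0.0006  0.0005 -0.    ] F [-0.6 -1.2 -1.9]
```

Call:
{"fn": "nudge_tcp", "kwargs": {
  "segments": [
    {"finger_gap":0.2,"trans":[0,0,0.0033]},
    {"finger_gap":0.2,"trans":[0,0,0.0067]},
    {"finger_gap":0.2,"trans":[0,0,0.01]},
    {"finger_gap":0.2,"trans":[0,0,0.01]},
    {"finger_gap":0.2,"trans":[0,0,0.01]}
  ]
}}

```text
time: 7.73
position: [0.6195, -0.2077, 0.1208]
tool_rot: [180.0, -0.0, -171.8]
wrist_force: [0.6, -0.9, -2.4]
finger_gap: 0.27
gripper_force: 50.4
```

Call:
{"fn": "nudge_tcp", "kwargs": {
  "segments": [
    {"finger_gap":0.2,"trans":[0,0,0.0033]},
    {"finger_gap":0.2,"trans":[0,0,0.005]},
    {"finger_gap":0.2,"trans":[0,0,0.0067]},
    {"finger_gap":0.2,"trans":[0,0,0.0067]},
    {"finger_gap":0.2,"trans":[0,0,0.0067]},
    {"finger_gap":0.2,"trans":[0,0,0.0067]}
  ]
}}

```text
time: 8.23
position: [0.6199, -0.2079, 0.1173]
tool_rot: [-180.0, 0.0, -171.8]
wrist_force: [-0.2, 0.4, -2.4]
finger_gap: 0.272
gripper_force: 50.4
```

```bash
python3 -c "from h import *;to_seat()"
```

```text
[ 0.6199 -0.2079  0.1173] [-180.      0.   -171.83] tool shift [ 0.0001  0.0002 -0.    ] F [-0.2  0.4 -2.4]
```

No contact yet and well aligned; continue down gently.

Converted, 0.003 m / 0.6 = 0.005, 0.002 m / 0.6 = 0.0033.

Call:
{"fn": "nudge_tcp", "kwargs": {
  "segments": [
    {"finger_gap":0.2,"trans":[0,0,0.0017]},
    {"finger_gap":0.2,"trans":[0,0,0.0033]},
    {"finger_gap":0.2,"trans":[0,0,0.005]},
    {"finger_gap":0.2,"trans":[0,0,0.005]},
    {"finger_gap":0.2,"trans":[0,0,0.005]},
    {"finger_gap":0.2,"trans":[0,0,0.005]}
  ]
}}

```text
time: 8.73
position: [0.6198, -0.2078, 0.1142]
tool_rot: [180.0, -0.0, -171.8]
wrist_force: [0.2, -0.1, -3.2]
finger_gap: 0.272
gripper_force: 50.4
```

Call:
{"fn": "nudge_tcp", "kwargs": {
  "segments": [
    {"finger_gap":0.2,"trans":[0,0,0.0017]},
    {"finger_gap":0.2,"trans":[0,0,0.0033]},
    {"finger_gap":0.2,"trans":[0,0,0.005]},
    {"finger_gap":0.2,"trans":[0,0,0.005]},
    {"finger_gap":0.2,"trans":[0,0,0.005]},
    {"finger_gap":0.2,"trans":[0,0,0.005]}
  ]
}}

```text
time: 9.23
position: [0.6198, -0.2078, 0.1112]
tool_rot: [180.0, -0.0, -171.8]
wrist_force: [-0.0, 0.0, -2.7]
finger_gap: 0.278
gripper_force: 50.4
```

Converted, 0.002 m / 0.6 = 0.0033, 0.001 m / 0.6 = 0.0017.

Call:
{"fn": "nudge_tcp", "kwargs": {
  "segments": [
    {"finger_gap":0.2,"trans":[0,0,0.0017]},
    {"finger_gap":0.2,"trans":[0,0,0.0033]},
    {"finger_gap":0.2,"trans":[0,0,0.0033]},
    {"finger_gap":0.2,"trans":[0,0,0.0033]},
    {"finger_gap":0.2,"trans":[0,0,0.0033]}
  ]
}}

```text
time: 9.65
position: [0.6198, -0.2078, 0.1092]
tool_rot: [180.0, -0.0, -171.8]
wrist_force: [0.3, 0.1, -2.8]
finger_gap: 0.276
gripper_force: 50.4
```

Call:
{"fn": "nudge_tcp", "kwargs": {
  "segments": [
    {"finger_gap":0.2,"trans":[0,0,0.0017]},
    {"finger_gap":0.2,"trans":[0,0,0.0033]},
    {"finger_gap":0.2,"trans":[0,0,0.0033]},
    {"finger_gap":0.2,"trans":[0,0,0.0033]},
    {"finger_gap":0.2,"trans":[0,0,0.0033]}
  ]
}}

```text
time: 10.07
position: [0.62, -0.208, 0.1084]
tool_rot: [-180.0, 0.0, -171.8]
wrist_force: [-3.2, 0.2, 5.6]
finger_gap: 0.274
gripper_force: 51.5
```

Call:
{"fn": "nudge_tcp", "kwargs": {
  "segments": [
    {"finger_gap":0.2,"trans":[0,0,0.0017]},
    {"finger_gap":0.2,"trans":[0,0,0.0033]},
    {"finger_gap":0.2,"trans":[0,0,0.0033]},
    {"finger_gap":0.2,"trans":[0,0,0.0033]},
    {"finger_gap":0.2,"trans":[0,0,0.0033]}
  ]
}}

```text
time: 10.48
position: [0.6201, -0.208, 0.1084]
tool_rot: [-180.0, 0.0, -171.8]
wrist_force: [-6.3, 0.5, 13.4]
finger_gap: 0.272
gripper_force: 52.6
```

Converted, -0.003 m / 0.6 = -0.005, -0.002 m / 0.6 = -0.0033.

Call:
{"fn": "nudge_tcp", "kwargs": {
  "segments": [
    {"finger_gap":0.2,"trans":[0,0,-0.0033]},
    {"finger_gap":0.2,"trans":[0,0,-0.005]},
    {"finger_gap":0.45,"trans":[0,0,-0.005]},
    {"finger_gap":0.45,"trans":[0,0,-0.005]},
    {"finger_gap":0.45,"trans":[0,0,-0.005]},
    {"finger_gap":0.45,"trans":[0,0,-0.005]},
    {"finger_gap":0.45,"trans":[0,0,-0.005]},
    {"finger_gap":0.45,"trans":[0,0,-0.005]}
  ]
}}

```text
time: 11.15
position: [0.6199, -0.2078, 0.1081]
tool_rot: [180.0, -0.0, -171.8]
wrist_force: [0.9, -0.2, 0.1]
finger_gap: 0.451
gripper_force: 0.0
```

Call:
{"fn": "nudge_tcp", "kwargs": {
  "segments": [
    {"finger_gap":0.45,"trans":[0,0,-0.0167]},
    {"finger_gap":0.45,"trans":[0,0,-0.05]},
    {"finger_gap":0.45,"trans":[0,0,-0.1167]},
    {"finger_gap":0.45,"trans":[0,0,-0.1833]},
    {"finger_gap":0.45,"trans":[-0.05,0,-0.2]},
    {"finger_gap":0.45,"trans":[-0.1167,0,-0.2]},
    {"finger_gap":0.45,"trans":[-0.1167,0,-0.2]},
    {"finger_gap":0.45,"trans":[-0.1167,0,-0.2]},
    {"finger_gap":0.45,"trans":[-0.1167,0,-0.2]},
    {"finger_gap":0.45,"trans":[-0.1167,0,-0.2]}
  ]
}}

```text
time: 11.98
position: [0.6879, -0.1979, 0.2279]
tool_rot: [180.0, -0.1, -171.8]
wrist_force: [0.7, 0.4, 0.1]
finger_gap: 0.449
gripper_force: 0.0
```

Run:
```python
from h import *
im=camrig.camera('wrist');cv2.imwrite('pics/w6.png',im)
t=camrig.camera('side');cv2.imwrite('pics/s6.png',t)
a=cv2.resize(im[0:240,130:450],(800,600),interpolation=cv2.INTER_CUBIC)
cv2.imwrite('pics/w6c.png',a);print(ctrl.state()['position'],ctrl.state()['tool_rot'])
```

```text
[ 0.68798394 -0.19805514  0.22834106] [ 1.79986710e+02 -4.69072195e-02 -1.71855648e+02]
```

View pics/w6c.png

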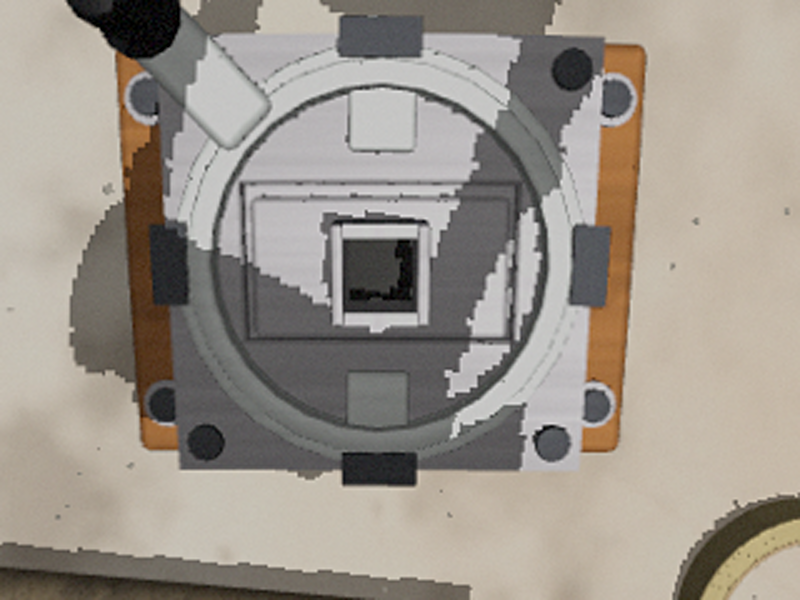

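The enlarged wrist view shows the nozzle seated flush: flange inside the pocket outline, snout mouth at (380,275), tabs still beside the long sides, knob at the upper left (130,15). Next I'll measure the knob with the wrist camera.

The rows are not in the units I measure in: shifts go in shares of 0.6 m and turns go in shares of 120 degrees. I convert before sending: -0.054 m / 0.6 = -0.09, 0.048 m / 0.6 = 0.08.

Call:
{"fn": "nudge_tcp", "kwargs": {
  "segments": [
    {"finger_gap":0.45,"trans":[0.0333,-0.0417,0]},
    {"finger_gap":0.45,"trans":[0.0667,-0.0833,0]},
    {"finger_gap":0.45,"trans":[0.08,-0.09,0]},
    {"finger_gap":0.45,"trans":[0.08,-0.09,0]},
    {"finger_gap":0.45,"trans":[0.08,-0.09,0]},
    {"finger_gap":0.45,"trans":[0.08,-0.09,0]},
    {"finger_gap":0.45,"trans":[0.08,-0.09,0]},
    {"finger_gap":0.45,"trans":[0.08,-0.09,0]},
    {"finger_gap":0.45,"trans":[0.08,-0.09,0]},
    {"finger_gap":0.45,"trans":[0.08,-0.09,0]}
  ]
}}

```text
time: 12.92
position: [0.6497, -0.2575, 0.2282]
tool_rot: [180.0, -0.0, -171.8]
wrist_force: [-0.6, -0.1, 0.0]
finger_gap: 0.448
gripper_force: 0.0
```

Run:
```python
from h import *
im=camrig.camera('wrist');c=cam('wrist');cv2.imwrite('pics/w7.png',im)
m=(im.max(2)<45).astype(np.uint8);m[250:]=0
n,l,st,ce=cv2.connectedComponentsWithStats(m)
for i in range(1,n):
    if st[i,4]>120:print(st[i].tolist(),ce[i].round(1),onz(c,*ce[i],.15).round(4))
print(ctrl.state()['position'],[x[3] for x in c['extrinsics'][:3]])
w=im.max(2)
print(w[100:200:6,200:300:5])
```

```text
[254, 63, 34, 34, 454] [269.9  79.9] [ 0.5653 -0.2757  0.15  ]
[268, 154, 14, 31, 188] [275.6 170.1] [ 0.6167 -0.2653  0.15  ]
[ 0.64957109 -0.25759369  0.22814272] [np.float64(0.5704339762723717), np.float64(-0.2676614646899859), np.float64(0.36933419375729054)]
[[120 122 123 123 123 122 120 122  79 176 209 203 164 176  86 203 208 206
  207 208]
 [123 123 128 121 126 120 120 119  89  97  91 179 178  98  98 208 192 207
  207 207]
 [126 124 120 123 123 119 119 121  82  91  93  86  82  93  92 204 205 179
  206 205]
 [119 117 112 120 118 123 120 120  86  92  90  91  94  88  90 201 204 203
  159 207]
 [120 117 118 120 117 121 168 118  79  90  86  91  92  92  85 203 204 201
  156 135]
 [121 116 111 109 111 112 116 116  78  88  91  88  85  86  86 199 199 207
  211 110]
 [121 117 116 107 108 103 114 114  79  96  91  90  88  91  91 101 113 209
  215 129]
 [116 115 115 107 104 108 112 119  76  87  89  85  89  89  89 102 101 122
  115 128]
 [117 113 114 113 118 120 120 121  72  84  86  87  84  81  82 103 109 127
  130 122]
 [116 117 118 115 121 122 123 120  71  97  91  91  91  92  19  22 128  89
  122  73]
 [117 123 127 118 119 121 125 122  73  94  91  93  91  94  42  46  47 118
  120  95]
 [206 207 150 121 117 120 124 119  63  87  87  90  88  88  43  43  41 119
  121 100]
 [207 207 205 203 215 119 118 110  52  82  84  83  83  84  41  35  49 120
  119  99]
 [206 208 202 196 196 202 117 106  67  91  90  89  89  85  43  41  43 113
  116  96]
 [207 205 201 194 187 187 184 178  75  95  91  88  91  92  48  44  42 124
  123  90]
 [206 208 202 197 192 188 181 179 156  89  90  93  87  92  92  92 116  99
  123  77]
 [206 203 205 197 186 184 180 178 195  88  88  84 168 171  92  90  90 122
  120 121]]
```

The knob blob is 34 x 34 px at (271,80), i.e. knob at about (0.565, -0.276), ring angle about 0, as expected. Move over it, turning so the fingers close along the tangent.

Converted, 0.086 m / 0.6 = 0.1433, -0.006 m / 0.6 = -0.01, 70 degrees / 120 = 0.5833.

Call:
{"fn": "nudge_tcp", "kwargs": {
  "segments": [
    {"finger_gap":0.45,"trans":[0.05,-0.0033,0],"rz":0.0583},
    {"finger_gap":0.45,"trans":[0.1,-0.0067,0],"rz":0.1167},
    {"finger_gap":0.45,"trans":[0.1433,-0.01,0],"rz":0.175},
    {"finger_gap":0.45,"trans":[0.1433,-0.01,0],"rz":0.2333},
    {"finger_gap":0.45,"trans":[0.1433,-0.01,0],"rz":0.2917},
    {"finger_gap":0.45,"trans":[0.1433,-0.01,0],"rz":0.35},
    {"finger_gap":0.45,"trans":[0.1433,-0.01,0],"rz":0.4083},
    {"finger_gap":0.45,"trans":[0.1433,-0.01,0],"rz":0.4667},
    {"finger_gap":0.45,"trans":[0.1433,-0.01,0],"rz":0.525},
    {"finger_gap":0.45,"trans":[0.1433,-0.01,0],"rz":0.5833}
  ]
}}

```text
time: 13.8
position: [0.5651, -0.2762, 0.2283]
tool_rot: [180.0, 0.0, 117.8]
wrist_force: [-0.4, -0.4, -0.1]
finger_gap: 0.446
gripper_force: 0.0
```

Call:
{"fn": "nudge_tcp", "kwargs": {
  "segments": [
    {"finger_gap":0.45,"rz":0.0583},
    {"finger_gap":0.45,"rz":0.1167},
    {"finger_gap":0.45,"rz":0.175},
    {"finger_gap":0.45,"rz":0.2333},
    {"finger_gap":0.45,"rz":0.2917},
    {"finger_gap":0.45,"rz":0.35},
    {"finger_gap":0.45,"rz":0.4083},
    {"finger_gap":0.45,"rz":0.4667},
    {"finger_gap":0.45,"rz":0.525},
    {"finger_gap":0.45,"rz":0.55}
  ]
}}

```text
time: 14.63
position: [0.5652, -0.2762, 0.2283]
tool_rot: [180.0, -0.0, 51.9]
wrist_force: [-0.0, 0.8, 1.3]
finger_gap: 0.453
gripper_force: 0.0
```

Call:
{"fn": "nudge_tcp", "kwargs": {
  "segments": [
    {"finger_gap":0.45},
    {"finger_gap":0.45},
    {"finger_gap":0.45},
    {"finger_gap":0.45},
    {"finger_gap":0.45},
    {"finger_gap":0.45}
  ]
}}

```text
time: 15.13
position: [0.565, -0.2763, 0.2283]
tool_rot: [180.0, -0.0, 52.2]
wrist_force: [0.6, -0.6, 0.6]
finger_gap: 0.448
gripper_force: 0.0
```

Run:
```python
from h import *
s=ctrl.state();print(s['position'],s['tool_rot'],s['joint_positions'],tool(np.array([.5653,-.2757,.128])-s['position']).round(4))
```

```text
[ 0.56502734 -0.27629179  0.2282758 ] [ 1.79999868e+02 -1.89794123e-03  5.21956615e+01] [-3.00248692e+01  1.82358194e+01  9.32053173e+01  2.00102949e-03
  6.85584752e+01  7.77873776e+00] [ 6.000e-04 -1.000e-04  1.003e-01]
```

Converted, 0.1 m / 0.6 = 0.1667, 0.0006 m / 0.6 = 0.001.

Call:
{"fn": "nudge_tcp", "kwargs": {
  "segments": [
    {"finger_gap":0.45,"trans":[0.001,0,0.05]},
    {"finger_gap":0.45,"trans":[0.001,0,0.1083]},
    {"finger_gap":0.45,"trans":[0.001,0,0.15]},
    {"finger_gap":0.45,"trans":[0.001,0,0.1667]},
    {"finger_gap":0.45,"trans":[0.001,0,0.1667]},
    {"finger_gap":0.45,"trans":[0.001,0,0.1667]},
    {"finger_gap":0.45,"trans":[0.001,0,0.1667]},
    {"finger_gap":0.45,"trans":[0.001,0,0.1667]}
  ]
}}

```text
time: 15.8
position: [0.5671, -0.2769, 0.1309]
tool_rot: [179.7, -0.0, 52.2]
wrist_force: [-0.5, -0.1, -0.3]
finger_gap: 0.451
gripper_force: 0.0
```

Call:
{"fn": "nudge_tcp", "kwargs": {
  "segments": [
    {"finger_gap":0.05},
    {"finger_gap":0.05},
    {"finger_gap":0.05},
    {"finger_gap":0.05},
    {"finger_gap":0.05},
    {"finger_gap":0.05},
    {"finger_gap":0.05},
    {"finger_gap":0.05}
  ],
  "grip_n": 30
}}

```text
time: 16.47
position: [0.5665, -0.2765, 0.1302]
tool_rot: [179.8, -0.0, 52.2]
wrist_force: [0.1, -0.0, 6.0]
finger_gap: 0.199
gripper_force: 29.4
```

Converted, -0.0333 m / 0.6 = -0.0555, -0.0301 m / 0.6 = -0.0502, 22.5 degrees / 120 = 0.1875.

Call:
{"fn": "nudge_tcp", "kwargs": {
  "segments": [
    {"finger_gap":0.05,"trans":[0.0002,-0.0057,0],"rz":0.0188},
    {"finger_gap":0.05,"trans":[0.0005,-0.0113,0],"rz":0.0375},
    {"finger_gap":0.05,"trans":[0.001,-0.017,0],"rz":0.0563},
    {"finger_gap":0.05,"trans":[0.0018,-0.0227,0],"rz":0.075},
    {"finger_gap":0.05,"trans":[0.0028,-0.0283,0],"rz":0.0938},
    {"finger_gap":0.05,"trans":[0.004,-0.0338,0],"rz":0.1125},
    {"finger_gap":0.05,"trans":[0.0055,-0.0393,0],"rz":0.1313},
    {"finger_gap":0.05,"trans":[0.0072,-0.0448,0],"rz":0.15},
    {"finger_gap":0.05,"trans":[0.009,-0.0502,0],"rz":0.1688},
    {"finger_gap":0.05,"trans":[0.011,-0.0555,0],"rz":0.1875}
  ]
}}

```text
time: 17.3
position: [0.5446, -0.2513, 0.1302]
tool_rot: [179.8, -0.1, 29.6]
wrist_force: [0.5, -1.4, 4.5]
finger_gap: 0.201
gripper_force: 29.5
```

Run:
```python
from h import *
d=ctrl.state()['position'][:2]-[.6183,-.2067];print(np.hypot(*d),np.degrees(np.arctan2(*d[::-1]))%360)
```

```text
0.08615818890041801 211.2105446275347
```

Turning smoothly with low force; continue.

Converted, -0.0333 m / 0.6 = -0.0555, -0.0301 m / 0.6 = -0.0502, 22.5 degrees / 120 = 0.1875.

Call:
{"fn": "nudge_tcp", "kwargs": {
  "segments": [
    {"finger_gap":0.05,"trans":[0.0002,-0.0057,0],"rz":0.0188},
    {"finger_gap":0.05,"trans":[0.0005,-0.0113,0],"rz":0.0375},
    {"finger_gap":0.05,"trans":[0.001,-0.017,0],"rz":0.0563},
    {"finger_gap":0.05,"trans":[0.0018,-0.0227,0],"rz":0.075},
    {"finger_gap":0.05,"trans":[0.0028,-0.0283,0],"rz":0.0938},
    {"finger_gap":0.05,"trans":[0.004,-0.0338,0],"rz":0.1125},
    {"finger_gap":0.05,"trans":[0.0055,-0.0393,0],"rz":0.1313},
    {"finger_gap":0.05,"trans":[0.0072,-0.0448,0],"rz":0.15},
    {"finger_gap":0.05,"trans":[0.009,-0.0502,0],"rz":0.1688},
    {"finger_gap":0.05,"trans":[0.011,-0.0555,0],"rz":0.1875}
  ]
}}

```text
time: 18.13
position: [0.5339, -0.2192, 0.1302]
tool_rot: [179.8, -0.2, 7.1]
wrist_force: [0.6, -2.1, 5.3]
finger_gap: 0.201
gripper_force: 29.5
```

Call:
{"fn": "nudge_tcp", "kwargs": {
  "segments": [
    {"finger_gap":0.05,"trans":[0.0002,-0.0057,0],"rz":0.0188},
    {"finger_gap":0.05,"trans":[0.0005,-0.0113,0],"rz":0.0375},
    {"finger_gap":0.05,"trans":[0.001,-0.017,0],"rz":0.0563},
    {"finger_gap":0.05,"trans":[0.0018,-0.0227,0],"rz":0.075},
    {"finger_gap":0.05,"trans":[0.0028,-0.0283,0],"rz":0.0938},
    {"finger_gap":0.05,"trans":[0.004,-0.0338,0],"rz":0.1125},
    {"finger_gap":0.05,"trans":[0.0055,-0.0393,0],"rz":0.1313},
    {"finger_gap":0.05,"trans":[0.0072,-0.0448,0],"rz":0.15},
    {"finger_gap":0.05,"trans":[0.009,-0.0502,0],"rz":0.1688},
    {"finger_gap":0.05,"trans":[0.011,-0.0555,0],"rz":0.1875}
  ]
}}

```text
time: 18.97
position: [0.5363, -0.1853, 0.1302]
tool_rot: [179.9, -0.2, -15.4]
wrist_force: [0.2, -2.6, 5.5]
finger_gap: 0.195
gripper_force: 29.5
```

Run:
```python
from h import *
s=ctrl.state();d=s['position'][:2]-[.6183,-.2067];print(np.hypot(*d),np.degrees(np.arctan2(*d[::-1]))%360,s['joint_positions'])
```

```text
0.08473594536283575 165.4047451711222 [-2.34251042e+01  1.79863384e+01  1.06086525e+02 -7.99767611e-02
  5.56746664e+01  8.20417927e+01]
```

Converted, -0.0333 m / 0.6 = -0.0555, -0.0301 m / 0.6 = -0.0502, 22.5 degrees / 120 = 0.1875.

Call:
{"fn": "nudge_tcp", "kwargs": {
  "segments": [
    {"finger_gap":0.05,"trans":[0.0002,-0.0057,0],"rz":0.0188},
    {"finger_gap":0.05,"trans":[0.0005,-0.0113,0],"rz":0.0375},
    {"finger_gap":0.05,"trans":[0.001,-0.017,0],"rz":0.0563},
    {"finger_gap":0.05,"trans":[0.0018,-0.0227,0],"rz":0.075},
    {"finger_gap":0.05,"trans":[0.0028,-0.0283,0],"rz":0.0938},
    {"finger_gap":0.05,"trans":[0.004,-0.0338,0],"rz":0.1125},
    {"finger_gap":0.05,"trans":[0.0055,-0.0393,0],"rz":0.1313},
    {"finger_gap":0.05,"trans":[0.0072,-0.0448,0],"rz":0.15},
    {"finger_gap":0.05,"trans":[0.009,-0.0502,0],"rz":0.1688},
    {"finger_gap":0.05,"trans":[0.011,-0.0555,0],"rz":0.1875}
  ]
}}

```text
time: 19.8
position: [0.5507, -0.1562, 0.1301]
tool_rot: [179.8, -0.3, -37.8]
wrist_force: [-6.4, -11.2, 8.0]
finger_gap: 0.2
gripper_force: 30.1
```

Call:
{"fn": "nudge_tcp", "kwargs": {
  "segments": [
    {"finger_gap":0.05,"trans":[0,-0.0017,0],"rz":0.0042},
    {"finger_gap":0.05,"trans":[0,-0.0033,0],"rz":0.0083},
    {"finger_gap":0.05,"trans":[0,-0.0033,0],"rz":0.0083},
    {"finger_gap":0.05,"trans":[0,-0.0033,0],"rz":0.0083},
    {"finger_gap":0.05,"trans":[0,-0.0033,0],"rz":0.0083}
  ]
}}

```text
time: 20.22
position: [0.5507, -0.1564, 0.1301]
tool_rot: [179.6, -0.2, -38.7]
wrist_force: [-4.8, -8.6, 8.0]
finger_gap: 0.204
gripper_force: 30.0
```

Run:
```python
from h import *
s=ctrl.state();d=s['position'][:2]-[.6183,-.2067];print(np.hypot(*d),np.degrees(np.arctan2(*d[::-1]))%360,'F tool',tool(s['wrist_force']))
```

```text
0.08428093317863095 143.33770447853965 F tool [ 1.64210934  9.78764689 -7.95212702]
```

At the stop (angle 143.3°, expected 143.2°; position no longer moves while force holds at 10 N). One more slight press, then release and lift.

Converted, -0.003 m / 0.6 = -0.005, -0.002 m / 0.6 = -0.0033.

Call:
{"fn": "nudge_tcp", "kwargs": {
  "segments": [
    {"finger_gap":0.05,"trans":[0,-0.0033,0]},
    {"finger_gap":0.05,"trans":[0,-0.005,0]},
    {"finger_gap":0.05,"trans":[0,-0.005,0]},
    {"finger_gap":0.05,"trans":[0,-0.005,0]}
  ]
}}

```text
time: 20.55
position: [0.5507, -0.1563, 0.1301]
tool_rot: [179.3, -0.2, -38.6]
wrist_force: [-10.3, -15.6, 9.9]
finger_gap: 0.201
gripper_force: 30.6
```

Call:
{"fn": "nudge_tcp", "kwargs": {
  "segments": [
    {"finger_gap":0.05,"trans":[0,0.005,0]},
    {"finger_gap":0.05,"trans":[0,0.0067,0]},
    {"finger_gap":0.5,"trans":[0,0.0067,0]},
    {"finger_gap":0.5,"trans":[0,0.0067,0]},
    {"finger_gap":0.5,"trans":[0,0.0067,0]},
    {"finger_gap":0.5,"trans":[0,0.0067,0]},
    {"finger_gap":0.5,"trans":[0,0.0067,0]},
    {"finger_gap":0.5,"trans":[0,0.0067,0]}
  ]
}}

```text
time: 21.22
position: [0.5504, -0.1525, 0.1279]
tool_rot: [180.0, 0.0, -38.8]
wrist_force: [1.0, 0.3, 0.3]
finger_gap: 0.5
gripper_force: 0.0
```

Call:
{"fn": "nudge_tcp", "kwargs": {
  "segments": [
    {"finger_gap":0.5,"trans":[0,0,-0.0333]},
    {"finger_gap":0.5,"trans":[0,0,-0.1]},
    {"finger_gap":0.5,"trans":[0,0,-0.1667]},
    {"finger_gap":0.5,"trans":[0,0,-0.2167]},
    {"finger_gap":0.5,"trans":[-0.0667,0,-0.2333]},
    {"finger_gap":0.5,"trans":[-0.1333,0,-0.2333]},
    {"finger_gap":0.5,"trans":[-0.1667,0,-0.2333]},
    {"finger_gap":0.5,"trans":[-0.1667,0,-0.2333]},
    {"finger_gap":0.5,"trans":[-0.1667,0,-0.2333]},
    {"finger_gap":0.5,"trans":[-0.1667,0,-0.2333]}
  ]
}}

```text
time: 22.05
position: [0.4733, -0.0905, 0.2685]
tool_rot: [-180.0, -0.1, -38.8]
wrist_force: [0.1, 0.1, 0.3]
finger_gap: 0.506
gripper_force: 0.0
```

Run:
```python
from h import *
for n in('top','wrist','side'):
    im=camrig.camera(n);cv2.imwrite(f'pics/{n}9.png',im);c=cam(n)
    m=(im.max(2)<45).astype(np.uint8)
    k,l,st,ce=cv2.connectedComponentsWithStats(m)
    if n=='side':continue
    for i in range(1,k):
        p=onz(c,*ce[i],.15);d=p[:2]-[.6183,-.2067]
        if st[i,4]>8 and np.hypot(*d)<.12:print(n,st[i].tolist(),p.round(4),np.hypot(*d).round(4),np.degrees(np.arctan2(*d[::-1]))%360)
```

```text
top [304, 102, 120, 19, 273] [ 0.7256 -0.2091  0.15  ] 0.1073 358.71444256079775
top [353, 140, 9, 3, 16] [ 0.6665 -0.1889  0.15  ] 0.0514 20.28745024129603
top [355, 159, 12, 11, 59] [ 0.608  -0.1929  0.15  ] 0.0172 126.62547574957009
top [361, 158, 7, 7, 43] [ 0.6188 -0.2047  0.15  ] 0.0021 75.52873655433199
top [383, 158, 4, 8, 18] [ 0.6185 -0.2537  0.15  ] 0.047 270.2397981241017
wrist [182, 0, 8, 7, 14] [ 0.6154 -0.1255  0.15  ] 0.0813 92.05671639714642
wrist [237, 8, 7, 15, 28] [ 0.5883 -0.1481  0.15  ] 0.0658 117.11533760309314
wrist [328, 8, 7, 10, 22] [ 0.5527 -0.1947  0.15  ] 0.0667 169.63847736665275
wrist [247, 26, 54, 50, 582] [ 0.5481 -0.1535  0.15  ] 0.0881 142.87155360064523
```

The knob now sits at 142.9° about the seat, which is 90° from where it started, so the ring is at its stop. The snout is still over the seat and the gripper is clear. Handing in.

```bash
python3 -c "from plant import ctrl, camrig;print(ctrl.job_done())"
```

```text
the job is handed in; nothing more can be done
None
```

The small square nozzle is seated flush in the extruder's pocket, the locking ring is turned clockwise to its stop, the knob is released, and the job was handed in at about 22 s of the 54 s allowed.

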